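Flip the refill marker of the empty tray

ROBOT

A 6-joint arm with a two-finger parallel gripper is mounted at the origin on a cart in front of the work surface, level with it; the furniture and walls round the work are solid. World frame = base frame: x ahead of the robot, y to its left, z up, the work surface at z = 0. Lengths are in m, angles in rad, forces in N, time in s.
With the tool pointing down it reaches from about 0.3 to 0.875 m from the base axis. Payload 6.4 kg.
Tool frame: the origin (TCP) lies on the centre line of the jaws, within the pads' length; the fingertips stand 11 mm ahead of it and the grasp point (between the pads) lies 8 mm behind it (bot.tip_reach is the distance from the TCP to the fingertips, in m); z points along the fingers, y is the line along which they close (so a half turn about z gives the same grasp; the last joint's range is limited). The gripper opens to 88 mm and grips with 3 to 60 N. Pads are 18 mm wide; open, the fingers measure 123 mm over their backs; the gripper's body (75 mm by 187 mm) begins 45 mm behind the grasp point.
Start: joints at [0.968, 0.181, 1.607, -0, 1.354, -0.206], TCP at [0.222, 0.53, 0.25] pointing down, gripper open.
Joint ranges: [-2.99, 2.99], [-0.89, 2.07], [0.3, 2.58], [-1.14, 4.28], [0, 2.63], [-3.12, 3.12]. Speed limits (rad/s): [2.57, 2.57, 3.01, 3.14, 3.14, 3.14].

INTERFACE

Orientations are given as a 3x3 rotation matrix whose columns are the frame's x, y, z axes.
In Python, from workcell import bot, read_camera gives the robot as it stands.
- The arm moves only by the tool move_arm, never from a script. Its argument "rows" is a list of rows, each an object of numbers: "tx", "ty", "tz": the shift along the tool's x, y, z in cm; "rx", "ry", "rz": the turn, a rotation vector about the tool's x, y, z in degrees. A call has 1 to 5 rows; each row is the pose to reach, as a shift and turn from the pose commanded when the call began, along the tool's axes at that moment; what a row does not reach only later rows make up. A row lasts 1/12 s, in which the tool goes at most 41.7 mm and 7.16 degrees, less where a joint would pass 70% of its speed; a pose out of reach is approached as far as the arm can. A call with a gripper value outside its range is refused whole. "grip" is the opening, from 0 (shut) to 1 (fully open), set as the call begins (left out, the last holds). The fingers move at their own pace and stop on an object; "squeeze" is the grip in N (left out, the last holds). Time passes only in rows, so rows that repeat a pose let the fingers close. It gives the time, the measured TCP pose, the force, the opening and the grip force at its end, in the units of the state.
- bot.sense(): the state, without advancing time (a new reading comes with each control period).
- read_camera(name): name is "scene" or "top"; returns a dict with "color" (420x560x3 uint8, red, green, blue), "fx", "fy", "cx", "cy" (pixels), "R" (3x3) and "t" (3): a world point X has camera coordinates R X + t. Camera axes: x right, y down, z forward; pixel columns grow to the right and rows downward; lengths in m; the calibration is good to about 2 mm. A picture is of the moment at which its call begins. There is no depth.
- bot.close_job(): hands the job in; it is judged then, once.
The state is a dict: "time": time; "joint_positions": joint angles; "qd": joint speeds; "effort": joint torques, N m; "eef_pos": TCP position; "orientation": TCP orientation; "wrist_force": force on the tool from outside, world axes, zero at the start; "wrist_torque": the same for the moment, N m; "grip_width": finger opening in m; "finger_force": force on a finger pad.
Only numpy, scipy, OpenCV 4.12 (cv2) and the standard library are available. Lean on these libraries where they do the work, as an engineer would, in place of code of your own. Each camera call takes 0.05 s, during which the arm holds its last target. There are 200 camera calls.

TASK

Two trays on the bench each have a flip marker in front, and one of these two trays has run out of stones. Gently flip the flag of the marker that stands in front of the empty tray: press its tail down to raise the flag, push the flag over its pivot and down until it lies fully level on the other side, disc face up. Use only the fingertips or the outside of the fingers: do not grasp, lift or shift the marker, and leave the other marker and everything else as they are.

Things in the scene. Friction and masses are not known exactly. Their poses are not given: they have to be found in the camera images.
- empty_marker: metal table marker, loose (about 1 kg), on the robot's side of the empty tray. Foot 112 (x) x 100 (y) x 12 mm. Two cheeks, 8 mm thick, 87 mm high, 92 mm apart, carry a level shaft along the body's x, 75 mm above the bench, with one 4 mm plate: flag (at the start on the +y side, nearly level, plain face up) and, opposite, a narrower tail. Origin: centre of the foot's underside; z up
- empty_marker_flag (a joint): turn of the flag, rad: 0 = flag level on the marker's +y side, plain face up, tail level on the -y side; grows as the flag rises (press the tail down); pi/2 = flag straight up, tail down; pi = flag level on the -y side, disc face up. Stops at 0 and pi. The stiff hinge keeps any angle where it is left; turning takes about 0.05 N m (1 to 2 N at an end)
- empty_marker_pivot (a point): point on the shaft's axis, midway between the cheeks, 75 mm above the bench; the sleeve round the shaft is 14 mm thick
- empty_marker_flag_end (a point): middle of the flag's free edge, 67 mm from the shaft's axis; moves with the flag. The flag is 60 mm wide (along the shaft), 4 mm thick; one face is plain, the other bears a raised disc 30 mm across, 4.5 mm proud, centred 38 mm from the axis
- empty_marker_tail_end (a point): middle of the tail's free edge, 57 mm from the shaft's axis, opposite the flag; moves with it. The tail is 26 mm wide (along the shaft), 4 mm thick; its end clears the foot by 6 mm when it points down
- full_marker: a second marker of the same make and size, on the robot's side of the tray that holds the stones; leave it alone. Origin: centre of the foot's underside; z up
- full_marker_flag_end (a point): middle of the free edge of the other marker's flag, 67 mm from its shaft's axis
- empty_tray: cream moulded tray, fixed to the bench, 114 x 164 x 61 mm (x, y, height), with nothing in it; which side of the bench it stands on varies. Origin: centre of its underside.
- full_tray: cream moulded tray, fixed to the bench, 109 x 174 x 56 mm (x, y, height), with two dark sharpening stones lying in it. Origin: centre of its underside.
- loupe: black eye loupe, 34 mm across and 34 mm high, loose between the two markers; leave it alone. Origin: centre of its underside
- wood_block: wooden sanding block with a steel top, 44 x 74 x 32 mm, loose at the left of the trays; leave it alone. Origin: centre of its underside
- white_slip: small pale sharpening stone, 22 x 42 x 13 mm, loose at the right of the markers; leave it alone. Origin: centre of its underside

How it is judged:
By the outcome, as a careful person would: the job done as asked, in the order asked, and still so for the second after the job is handed in, with the robot touching nothing.
It also fails if it takes over 48 s, if anything falls off the work surface, if the arm or the gripper's body presses on something with over 40 N, if the wrist force passes 120 N, or if a joint passes its speed limit or range.

## Working session

There is one attempt and no reset: what is moved stays moved. The work goes in short steps, Python scripts to look and compute and a tool call to move; the robot and the scene stay as the last step left them, time stands still between calls to the robot, and variables do not carry over. Pictures are saved under pics/ and viewed, at most 10 in all, crops included, and the job is handed in when it is done.

Besides the shell and the picture viewer there is one more tool, called after "Request:" as name(argument=value, ...) on one line, values as JSON. move_arm: Moves the arm, as the interface text tells. Its arguments: {"type":"object","properties":{"rows":{"type":"array","items":{"type":"object","properties":{"tx":{"type":"number"},"ty":{"type":"number"},"tz":{"type":"number"},"rx":{"type":"number"},"ry":{"type":"number"},"rz":{"type":"number"}}}},"grip":{"type":"number"},"squeeze":{"type":"number"}},"required":["rows"]}

```bash
mkdir -p pics; cat > h.py <<'E'
import numpy as np, cv2
from workcell import bot, read_camera
def save(name, out):
    c=read_camera(name); cv2.imwrite(out, cv2.cvtColor(c["color"],cv2.COLOR_RGB2BGR)); return c
def ray(c,u,v,z):
    d=c["R"].T@np.array([(u-c["cx"])/c["fx"],(v-c["cy"])/c["fy"],1.]); o=-c["R"].T@c["t"]
    return o+d*(z-o[2])/d[2]
def proj(c,X):
    p=c["R"]@np.array(X)+c["t"]; return c["fx"]*p[0]/p[2]+c["cx"],c["fy"]*p[1]/p[2]+c["cy"]
E
python3 - <<'E'
from h import *
for n in("scene","top"):
    c=save(n,f"pics/{n}0.png"); print(n,-c["R"].T@c["t"],c["R"][2],c["fx"])
s=bot.sense();print(s["time"],s["eef_pos"],s["orientation"],s["wrist_force"],s["grip_width"])
E
```

```text
scene [-0.11804468  0.43002057  0.49414355] [ 0.72599597 -0.49346579 -0.47897951] 382.75858570589065
top [ 0.40333209 -0.01702716  1.23424069] [ 0.11941091 -0.0213206  -0.99261597] 486.1157195012427
0.1 [0.22197387 0.5299465  0.24892367] [[-9.22289744e-01  3.86498302e-01 -8.31308326e-04]
 [ 3.86499097e-01  9.22288911e-01 -1.26973488e-03]
 [ 2.75956077e-04 -1.49236337e-03 -9.99998848e-01]] [-0.02320805 -0.23269477  0.54914434] 0.08799666273767306
```

View pics/scene0.png

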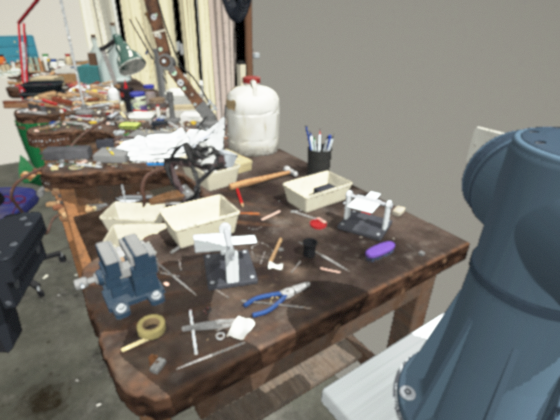

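View pics/top0.png

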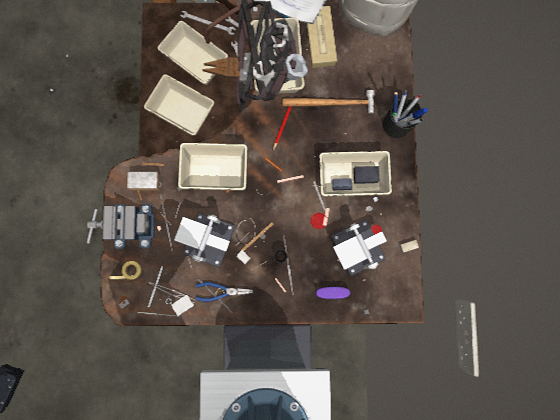

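The left tray (212,166) is empty and the right one (355,173) holds two dark stones. The target is therefore the left marker, near (204,240) in the top view and (230,258) in the scene view. I'll zoom in on it.

```bash
python3 - <<'E'
import cv2,numpy as np
a=cv2.imread("pics/top0.png")[205:275,165:245]; b=cv2.imread("pics/scene0.png")[215:295,190:270]
f=lambda i:cv2.resize(i,(400,int(i.shape[0]*5)),interpolation=cv2.INTER_CUBIC)
A,B=f(a),f(b); o=np.zeros((400,800,3),np.uint8);o[:350,:400]=A;o[:,400:]=B;cv2.imwrite("pics/z0.png",o)
E
```

```text
(no output)
```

View pics/z0.png

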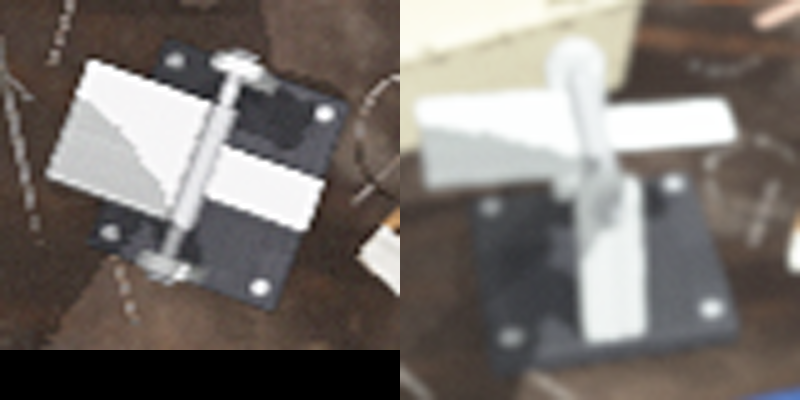

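In the crop, the flag's free edge runs (90,60)–(47,178) and the tail end (325,180)–(308,232). The cheek tops are at about (237,65) and (165,268). The flag points to the image left (+y).

```bash
python3 - <<'E'
from h import *
c=read_camera("top"); s=read_camera("scene")
P=lambda x,y,z:ray(c,165+x/5-.5+.1,205+y/5-.5+.1,z)
fl=[P(90,60,.077),P(47,178,.077)];tl=[P(325,180,.077),P(308,232,.077)]
ch=[P(237,62,.085),P(165,268,.085)]
foot=[P(*q,.012) for q in((163,38),(347,98),(272,308),(88,245))]
for n,v in(("fl",fl),("tl",tl),("ch",ch),("foot",foot)):print(n,np.round(v,4).tolist(),np.round(np.mean(v,0),4))
f=np.mean(fl,0);t=np.mean(tl,0);d=f-t;print(np.linalg.norm(d),np.degrees(np.arctan2(d[1],d[0])), t+d*57/124)
e=ch[0]-ch[1];print(np.linalg.norm(e),np.degrees(np.arctan2(e[1],e[0])))
e=foot[0]-foot[3];g=foot[3]-foot[2];print(np.linalg.norm(e),np.degrees(np.arctan2(e[1],e[0])),np.linalg.norm(g),np.degrees(np.arctan2(g[1],g[0])))
S=lambda p:[round((v-o)*5+k,0) for v,o,k in zip(proj(s,p),(190,215),(400,0))]
for p in fl+tl+foot:print(S(p))
E
```

```text
fl [[0.5249, 0.1905, 0.077], [0.4689, 0.2099, 0.077]] [0.4969 0.2002 0.077 ]
tl [[0.4668, 0.0785, 0.077], [0.4423, 0.0864, 0.077]] [0.4546 0.0824 0.077 ]
ch [[0.5226, 0.1196, 0.085], [0.4258, 0.1526, 0.085]] [0.4742 0.1361 0.085 ]
foot [[0.5427, 0.1656, 0.012], [0.5116, 0.0729, 0.012], [0.4069, 0.11, 0.012], [0.439, 0.2018, 0.012]] [0.475  0.1376 0.012 ]
0.12513260632640338 70.22745955781829 [0.47402926 0.13657325 0.077     ]
0.10231818802469338 -18.790450599160277
0.10981487383987361 -19.22339442028352 0.09721336865170448 70.73870246141705
[np.float64(420.0), np.float64(100.0)]
[np.float64(432.0), np.float64(180.0)]
[np.float64(728.0), np.float64(85.0)]
[np.float64(742.0), np.float64(117.0)]
[np.float64(470.0), np.float64(192.0)]
[np.float64(688.0), np.float64(161.0)]
[np.float64(740.0), np.float64(311.0)]
[np.float64(497.0), np.float64(348.0)]
```

Request:
move_arm(grip=0, squeeze=5, rows=[{"tx": -2.6,"ty": -2.2,"rz": 6},{"tx": -5.2,"ty": -4.4,"rz": 12},{"tx": -7.8,"ty": -6.6,"rz": 18},{"tx": -10.4,"ty": -8.8,"rz": 24},{"tx": -13,"ty": -11,"rz": 30}])

```text
invalid input at $.rows[0]: expected keys tx, ty, tz, rx, ry, rz
```

```bash
cat >> h.py <<'E'
from scipy.spatial.transform import Rotation as Ro
piv=np.array([.4742,.1366,.075]); a=np.radians(70.5)
U=np.array([np.cos(a),np.sin(a),0]);X=np.array([U[1],-U[0],0])
def togo(u,z,s=0.):
    "tool-frame shift (cm) and turn (deg) for fingertip centre at u, s (mm from pivot), height z mm"
    b=bot.sense();O=np.array(b["orientation"]);p=np.array(b["eef_pos"])
    tgt=piv+U*u/1e3+X*s/1e3; tgt[2]=z/1e3+.011
    G=np.column_stack([U,X,[0,0,-1]])
    d=p-piv
    print("t",b["time"],"now u,s,tipz",np.round([d@U*1e3,d@X*1e3,(p[2]-.011)*1e3],1),"F",np.round(b["wrist_force"],2),"w",round(b["grip_width"],4))
    print("shift",np.round(O.T@(tgt-p)*100,2),"turn",np.round(Ro.from_matrix(O.T@G).as_rotvec(degrees=True),2))
E
python3 -c "
from h import *
togo(-57,239)"
```

```text
t 0.2 now u,s,tipz [ 286.7 -369.1  238.2] F [ 0.39 -0.2  -0.57] w 0.0879
shift [-38.79 -32.24  -0.06] turn [-5.000e-02  3.000e-02  8.677e+01]
```

Request:
move_arm(grip=0, squeeze=5, rows=[{"tx": -2.6,"ty": -2.2,"tz": 0,"rx": 0,"ry": 0,"rz": 6},{"tx": -5.2,"ty": -4.4,"tz": 0,"rx": 0,"ry": 0,"rz": 12},{"tx": -7.8,"ty": -6.6,"tz": 0,"rx": 0,"ry": 0,"rz": 18},{"tx": -10.4,"ty": -8.8,"tz": 0,"rx": 0,"ry": 0,"rz": 24},{"tx": -13,"ty": -11,"tz": 0,"rx": 0,"ry": 0,"rz": 30}])

```text
time: 0.62
eef_pos: [0.2998, 0.3773, 0.2495]
orientation: [[-0.602, 0.799, -0.0], [0.799, 0.602, -0.0], [-0.0, -0.0, -1.0]]
wrist_force: [0.5, 0.3, -0.0]
grip_width: 0.0568
finger_force: 0.0
```

```bash
python3 -c "
from h import *
togo(-57,239)"
```

```text
t 0.6167 now u,s,tipz [ 168.6 -244.8  238.5] F [ 0.53  0.33 -0.04] w 0.0568
shift [-32.86  -5.31  -0.04] turn [-1.000e-02  1.000e-02  5.651e+01]
```

Request:
move_arm(rows=[{"tx": -3.3,"ty": -0.5,"tz": 0,"rx": 0,"ry": 0,"rz": 6},{"tx": -6.6,"ty": -1.0,"tz": 0,"rx": 0,"ry": 0,"rz": 12},{"tx": -9.9,"ty": -1.6,"tz": 0,"rx": 0,"ry": 0,"rz": 18},{"tx": -13.2,"ty": -2.1,"tz": 0,"rx": 0,"ry": 0,"rz": 24},{"tx": -16.5,"ty": -2.7,"tz": 0,"rx": 0,"ry": 0,"rz": 30}])

```text
time: 1.03
eef_pos: [0.3784, 0.2295, 0.2498]
orientation: [[-0.122, 0.993, 0.0], [0.993, 0.122, 0.0], [0.0, 0.0, -1.0]]
wrist_force: [0.3, -0.3, 0.9]
grip_width: 0.0236
finger_force: 0.0
```

```bash
python3 -c "
from h import *
togo(-57,239)"
```

```text
t 1.0333 now u,s,tipz [  55.6 -121.3  238.8] F [ 0.25 -0.26  0.88] w 0.0236
shift [-15.49   5.84  -0.02] turn [ 2.000e-02 -1.000e-02  2.648e+01]
```

Request:
move_arm(rows=[{"tx": -3.1,"ty": 1.2,"tz": 0,"rx": 0,"ry": 0,"rz": 5.3},{"tx": -6.2,"ty": 2.3,"tz": 0,"rx": 0,"ry": 0,"rz": 10.6},{"tx": -9.3,"ty": 3.5,"tz": 0,"rx": 0,"ry": 0,"rz": 15.9},{"tx": -12.4,"ty": 4.7,"tz": 0,"rx": 0,"ry": 0,"rz": 21.2},{"tx": -15.5,"ty": 5.8,"tz": 0,"rx": 0,"ry": 0,"rz": 26.5}])

```text
time: 1.45
eef_pos: [0.4556, 0.083, 0.2498]
orientation: [[0.334, 0.943, 0.0], [0.943, -0.334, 0.0], [0.0, 0.0, -1.0]]
wrist_force: [0.6, 0.2, 0.2]
grip_width: 0.0007
finger_force: 0.0
```

Request:
move_arm(rows=[{"tx": 0,"ty": 0,"tz": 3,"rx": 0,"ry": 0,"rz": 0},{"tx": 0,"ty": 0,"tz": 6,"rx": 0,"ry": 0,"rz": 0},{"tx": 0,"ty": 0,"tz": 9,"rx": 0,"ry": 0,"rz": 0},{"tx": 0,"ty": 0,"tz": 11,"rx": 0,"ry": 0,"rz": 0},{"tx": 0,"ty": 0,"tz": 11,"rx": 0,"ry": 0,"rz": 0}])

```text
time: 1.87
eef_pos: [0.4517, 0.0846, 0.1354]
orientation: [[0.33, 0.944, -0.008], [0.944, -0.33, 0.001], [-0.002, -0.008, -1.0]]
wrist_force: [-1.0, 0.1, -0.1]
grip_width: 0.0001
finger_force: 0.0
```

```bash
python3 - <<'E'
from h import *
togo(-57,84)
c=save("scene","pics/s1.png")
i=cv2.imread("pics/s1.png")[150:300,150:300];t=c["R"]
save("top","pics/t1.png");j=cv2.imread("pics/t1.png")[190:290,150:250]
cv2.imwrite("pics/z1.png",np.hstack([cv2.resize(k,(400,400),interpolation=cv2.INTER_CUBIC) for k in(i,j)]))
E
```

```text
t 1.8667 now u,s,tipz [-56.6  -3.8 124.4] F [-1.05  0.08 -0.08] w 0.0001
shift [-0.04  0.41  4.04] turn [-0.47  0.13  0.24]
```

View pics/z1.png

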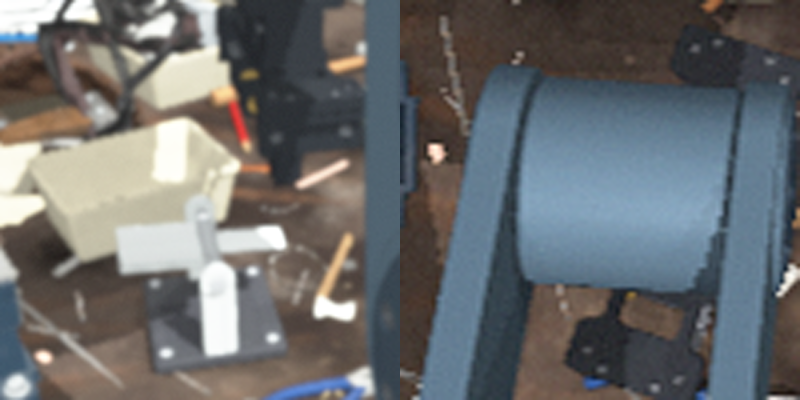

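The left panel shows the dark fingertips near (290,182), directly above the tail's end at (270,237). The marker is still in its starting state. Next I'll descend to the tail and press in an arc.

Request:
move_arm(rows=[{"tx": 0,"ty": 0,"tz": 1.5,"rx": 0,"ry": 0,"rz": 0},{"tx": 0,"ty": 0,"tz": 3,"rx": 0,"ry": 0,"rz": 0},{"tx": 0,"ty": 0,"tz": 4,"rx": 0,"ry": 0,"rz": 0},{"tx": 0,"ty": 0,"tz": 4.3,"rx": 0,"ry": 0,"rz": 0},{"tx": 0,"ty": 0,"tz": 4.3,"rx": 0,"ry": 0,"rz": 0}])

```text
time: 2.38
eef_pos: [0.4554, 0.0846, 0.0971]
orientation: [[0.329, 0.944, 0.0], [0.944, -0.329, -0.0], [0.0, 0.0, -1.0]]
wrist_force: [-0.2, 0.1, -0.1]
grip_width: 0.0008
finger_force: 0.0
```

```bash
python3 -c "
from h import *
togo(-57,80)"
```

```text
t 2.3833 now u,s,tipz [-55.3  -0.4  86.1] F [-0.23  0.14 -0.08] w 0.0008
shift [-0.17  0.04  0.61] turn [ 0.   -0.    0.27]
```

Request:
move_arm(rows=[{"tx": -0.15,"ty": 0,"tz": 0.9,"rx": 0,"ry": 0,"rz": 0},{"tx": -0.1,"ty": 0,"tz": 1.5,"rx": 0,"ry": 0,"rz": 0},{"tx": -0.05,"ty": 0,"tz": 2.1,"rx": 0,"ry": 0,"rz": 0},{"tx": 0.1,"ty": 0,"tz": 2.7,"rx": 0,"ry": 0,"rz": 0},{"tx": 0.35,"ty": 0,"tz": 3.3,"rx": 0,"ry": 0,"rz": 0}])

```text
time: 2.8
eef_pos: [0.4565, 0.0879, 0.0633]
orientation: [[0.33, 0.944, 0.0], [0.944, -0.33, -0.0], [0.0, 0.0, -1.0]]
wrist_force: [0.6, -0.7, 1.2]
grip_width: 0.0004
finger_force: 0.4
```

```bash
python3 -c "
from h import *
togo(-44.4,42.5)"
```

```text
t 2.8 now u,s,tipz [-51.8  -0.4  52.3] F [ 0.65 -0.7   1.15] w 0.0004
shift [0.74 0.04 0.98] turn [ 0.02 -0.    0.25]
```

Request:
move_arm(rows=[{"tx": 0.35,"ty": 0,"tz": 0.5,"rx": 0,"ry": 0,"rz": 0},{"tx": 0.75,"ty": 0,"tz": 1.0,"rx": 0,"ry": 0,"rz": 0},{"tx": 1.1,"ty": 0,"tz": 1.3,"rx": 0,"ry": 0,"rz": 0},{"tx": 1.5,"ty": 0,"tz": 1.6,"rx": 0,"ry": 0,"rz": 0},{"tx": 1.9,"ty": 0,"tz": 1.85,"rx": 0,"ry": 0,"rz": 0}])

```text
time: 3.22
eef_pos: [0.4624, 0.1063, 0.0447]
orientation: [[0.329, 0.944, -0.001], [0.944, -0.329, -0.0], [-0.0, -0.001, -1.0]]
wrist_force: [0.2, -0.6, 0.2]
grip_width: 0.0003
finger_force: 0.4
```

```bash
python3 - <<'E'
from h import *
togo(-60,60)
save("scene","pics/s2.png")
i=cv2.imread("pics/s2.png")[170:290,170:290]
cv2.imwrite("pics/z2.png",cv2.resize(i,(480,480),interpolation=cv2.INTER_CUBIC))
E
```

```text
t 3.2167 now u,s,tipz [-32.5  -1.   33.7] F [ 0.18 -0.61  0.19] w 0.0003
shift [-2.75  0.09 -2.63] turn [-0.04  0.02  0.28]
```

View pics/z2.png

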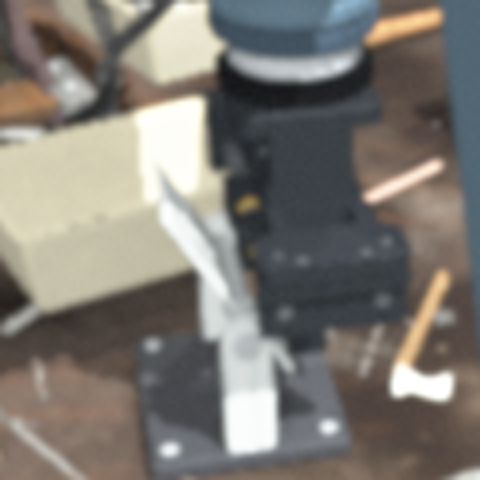

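The image shows the flag raised to about 60° (edge near (160,180)), with the tail down and the foot unmoved. I'll retreat, go up and over to the +y side.

Request:
move_arm(rows=[{"tx": -2,"ty": 0,"tz": -0.8,"rx": 0,"ry": 0,"rz": 0},{"tx": -3.5,"ty": 0,"tz": -4,"rx": 0,"ry": 0,"rz": 0},{"tx": -3.5,"ty": 0,"tz": -8,"rx": 0,"ry": 0,"rz": 0},{"tx": -3.5,"ty": 0,"tz": -12,"rx": 0,"ry": 0,"rz": 0},{"tx": -2,"ty": 0,"tz": -14.5,"rx": 0,"ry": 0,"rz": 0}])

```text
time: 3.68
eef_pos: [0.457, 0.0858, 0.1942]
orientation: [[0.331, 0.944, 0.004], [0.944, -0.331, -0.001], [0.001, 0.004, -1.0]]
wrist_force: [2.0, -0.8, -0.3]
grip_width: 0.0007
finger_force: 0.0
```

Request:
move_arm(rows=[{"tx": 3,"ty": 0,"tz": -0.5,"rx": 0,"ry": 0,"rz": 0},{"tx": 6.5,"ty": 0,"tz": -0.5,"rx": 0,"ry": 0,"rz": 0},{"tx": 10,"ty": 0,"tz": -0.5,"rx": 0,"ry": 0,"rz": 0},{"tx": 13,"ty": 0,"tz": -0.5,"rx": 0,"ry": 0,"rz": 0},{"tx": 13,"ty": 0,"tz": 0,"rx": 0,"ry": 0,"rz": 0}])

```text
time: 4.1
eef_pos: [0.5006, 0.2142, 0.1916]
orientation: [[0.326, 0.945, 0.004], [0.945, -0.326, 0.003], [0.004, 0.003, -1.0]]
wrist_force: [0.1, 0.0, 0.0]
grip_width: 0.0004
finger_force: 0.0
```

```bash
python3 -c "
from h import *
togo(70,110)"
```

```text
t 4.1 now u,s,tipz [ 82.   -1.  180.6] F [0.1  0.   0.03] w 0.0004
shift [-1.23  0.07  7.06] turn [ 0.16 -0.21  0.46]
```

Request:
move_arm(rows=[{"tx": -0.3,"ty": 0,"tz": 2.5,"rx": 0,"ry": 0,"rz": 0},{"tx": -0.7,"ty": 0,"tz": 5,"rx": 0,"ry": 0,"rz": 0},{"tx": -1.2,"ty": 0,"tz": 6.6,"rx": 0,"ry": 0,"rz": 0},{"tx": -2,"ty": 0,"tz": 6.6,"rx": 0,"ry": 0,"rz": 0},{"tx": -3,"ty": 0,"tz": 6.6,"rx": 0,"ry": 0,"rz": 0}])

```text
time: 4.52
eef_pos: [0.4879, 0.1808, 0.1235]
orientation: [[0.329, 0.944, -0.002], [0.944, -0.329, -0.0], [-0.001, -0.002, -1.0]]
wrist_force: [-0.1, 0.3, 0.1]
grip_width: 0.0003
finger_force: 0.3
```

Request:
move_arm(rows=[{"tx": -0.6,"ty": 0,"tz": 0,"rx": 0,"ry": 0,"rz": 0},{"tx": -1.2,"ty": 0,"tz": 0,"rx": 0,"ry": 0,"rz": 0},{"tx": -1.8,"ty": 0,"tz": 0,"rx": 0,"ry": 0,"rz": 0},{"tx": -2.4,"ty": 0,"tz": 0,"rx": 0,"ry": 0,"rz": 0},{"tx": -3.0,"ty": 0,"tz": 0,"rx": 0,"ry": 0,"rz": 0}])

```text
time: 4.93
eef_pos: [0.4795, 0.1525, 0.1251]
orientation: [[0.33, 0.944, 0.002], [0.944, -0.33, 0.0], [0.001, 0.002, -1.0]]
wrist_force: [-0.1, 1.0, 0.5]
grip_width: 0.0006
finger_force: 0.5
```

```bash
python3 -c "
from h import *
togo(15,130)"
```

```text
t 4.9333 now u,s,tipz [ 16.7  -0.3 114.1] F [-0.07  0.99  0.54] w 0.0006
shift [-0.17  0.04 -1.59] turn [ 0.09 -0.04  0.25]
```

Request:
move_arm(rows=[{"tx": -0.2,"ty": 0,"tz": -1.0,"rx": 0,"ry": 0,"rz": 0},{"tx": -0.6,"ty": 0,"tz": -1.9,"rx": 0,"ry": 0,"rz": 0},{"tx": -1.3,"ty": 0,"tz": -1.85,"rx": 0,"ry": 0,"rz": 0},{"tx": -2.1,"ty": 0,"tz": -1.75,"rx": 0,"ry": 0,"rz": 0},{"tx": -2.8,"ty": 0,"tz": -1.5,"rx": 0,"ry": 0,"rz": 0}])

```text
time: 5.35
eef_pos: [0.4699, 0.1259, 0.1396]
orientation: [[0.329, 0.944, 0.001], [0.944, -0.329, -0.0], [0.0, 0.001, -1.0]]
wrist_force: [1.0, 1.1, 0.4]
grip_width: 0.0004
finger_force: 0.3
```

```bash
python3 -c "
from h import *
togo(-18.3,126.2)"
```

```text
t 5.35 now u,s,tipz [-11.5  -0.4 128.6] F [0.98 1.15 0.43] w 0.0004
shift [-0.68  0.04  0.24] turn [ 0.07 -0.02  0.29]
```

Request:
move_arm(rows=[{"tx": -0.7,"ty": 0,"tz": 0.25,"rx": 0,"ry": 0,"rz": 0},{"tx": -1.3,"ty": 0,"tz": 0.65,"rx": 0,"ry": 0,"rz": 0},{"tx": -1.9,"ty": 0,"tz": 1.1,"rx": 0,"ry": 0,"rz": 0},{"tx": -2.5,"ty": 0,"tz": 1.65,"rx": 0,"ry": 0,"rz": 0},{"tx": -2.95,"ty": 0,"tz": 2.15,"rx": 0,"ry": 0,"rz": 0}])

```text
time: 5.77
eef_pos: [0.4595, 0.0981, 0.1168]
orientation: [[0.33, 0.944, -0.001], [0.944, -0.33, -0.0], [-0.0, -0.001, -1.0]]
wrist_force: [0.5, 0.3, 0.6]
grip_width: 0.0006
finger_force: 0.2
```

```bash
python3 -c "
from h import *
togo(-50,84)"
```

```text
t 5.7667 now u,s,tipz [-41.2  -1.  105.8] F [0.45 0.33 0.64] w 0.0006
shift [-0.88  0.1   2.18] turn [-0.05  0.02  0.25]
```

Request:
move_arm(rows=[{"tx": -0.4,"ty": 0,"tz": 0.5,"rx": 0,"ry": 0,"rz": 0},{"tx": -0.65,"ty": 0,"tz": 1.0,"rx": 0,"ry": 0,"rz": 0},{"tx": -0.85,"ty": 0,"tz": 1.4,"rx": 0,"ry": 0,"rz": 0},{"tx": -0.9,"ty": 0,"tz": 1.8,"rx": 0,"ry": 0,"rz": 0},{"tx": -0.9,"ty": 0,"tz": 2.1,"rx": 0,"ry": 0,"rz": 0}])

```text
time: 6.18
eef_pos: [0.457, 0.0901, 0.0962]
orientation: [[0.329, 0.944, -0.0], [0.944, -0.329, -0.0], [-0.0, -0.0, -1.0]]
wrist_force: [-1.0, 0.4, 0.5]
grip_width: 0.0008
finger_force: 0.3
```

Request:
move_arm(rows=[{"tx": 0,"ty": 0,"tz": 0.1,"rx": 0,"ry": 0,"rz": 0},{"tx": 0,"ty": 0,"tz": 0.2,"rx": 0,"ry": 0,"rz": 0},{"tx": 0,"ty": 0,"tz": 0.2,"rx": 0,"ry": 0,"rz": 0}])

```text
time: 6.43
eef_pos: [0.4571, 0.0904, 0.0946]
orientation: [[0.329, 0.944, -0.0], [0.944, -0.329, 0.0], [-0.0, -0.0, -1.0]]
wrist_force: [-0.2, -0.4, -0.8]
grip_width: 0.0006
finger_force: 0.0
```

```bash
python3 -c "
from h import *
togo(-50,81)"
```

```text
t 6.4333 now u,s,tipz [-49.3  -0.7  83.6] F [-0.16 -0.42 -0.85] w 0.0006
shift [-0.07  0.06  0.26] turn [-0.01  0.    0.28]
```

Now I'll press in small steps until the force rises at the stop.

Request:
move_arm(rows=[{"tx": 0,"ty": 0,"tz": 0.1,"rx": 0,"ry": 0,"rz": 0},{"tx": 0,"ty": 0,"tz": 0.2,"rx": 0,"ry": 0,"rz": 0},{"tx": 0,"ty": 0,"tz": 0.2,"rx": 0,"ry": 0,"rz": 0}])

```text
time: 6.68
eef_pos: [0.4572, 0.0903, 0.0927]
orientation: [[0.329, 0.944, 0.0], [0.944, -0.329, 0.0], [0.0, 0.0, -1.0]]
wrist_force: [0.4, 0.1, -0.6]
grip_width: 0.0005
finger_force: 0.0
```

Request:
move_arm(rows=[{"tx": 0,"ty": 0,"tz": 0.05,"rx": 0,"ry": 0,"rz": 0},{"tx": 0,"ty": 0,"tz": 0.1,"rx": 0,"ry": 0,"rz": 0},{"tx": 0,"ty": 0,"tz": 0.1,"rx": 0,"ry": 0,"rz": 0}])

```text
time: 6.93
eef_pos: [0.4572, 0.0902, 0.0917]
orientation: [[0.329, 0.944, 0.0], [0.944, -0.329, -0.0], [0.0, 0.0, -1.0]]
wrist_force: [0.6, 0.1, -1.3]
grip_width: 0.0008
finger_force: 0.0
```

Request:
move_arm(rows=[{"tx": 0,"ty": 0,"tz": 0.05,"rx": 0,"ry": 0,"rz": 0},{"tx": 0,"ty": 0,"tz": 0.1,"rx": 0,"ry": 0,"rz": 0},{"tx": 0,"ty": 0,"tz": 0.1,"rx": 0,"ry": 0,"rz": 0}])

```text
time: 7.18
eef_pos: [0.4573, 0.0902, 0.0912]
orientation: [[0.329, 0.944, 0.0], [0.944, -0.329, -0.0], [-0.0, 0.0, -1.0]]
wrist_force: [-1.9, -0.4, 5.7]
grip_width: 0.0002
finger_force: 3.1
```

```bash
python3 - <<'E'
from h import *
togo(-50,81)
save("scene","pics/s3.png")
i=cv2.imread("pics/s3.png")[170:290,170:290]
cv2.imwrite("pics/z3.png",cv2.resize(i,(600,600),interpolation=cv2.INTER_CUBIC))
E
```

```text
t 7.1833 now u,s,tipz [-49.4  -0.5  80.2] F [-1.91 -0.38  5.74] w 0.0002
shift [-0.06  0.05 -0.08] turn [0.01 0.   0.27]
```

View pics/z3.png

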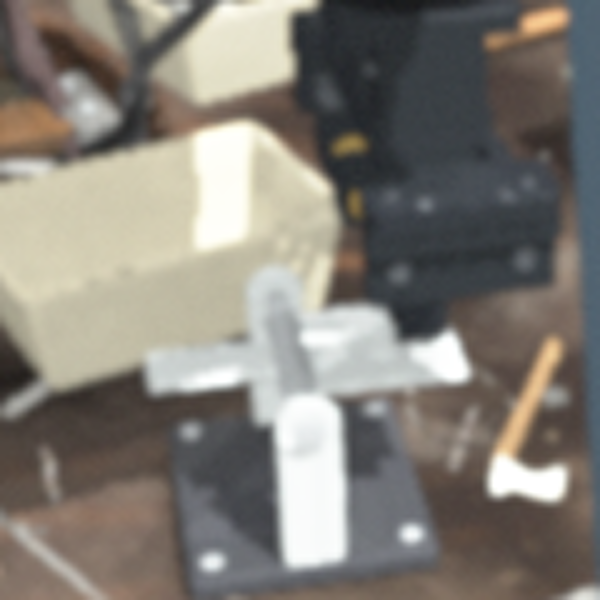

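The flag lies level on the −y side with the tail at (195,370), and 5.7 N confirms it is against the stop. I'll retreat upwards.

Request:
move_arm(rows=[{"tx": 0,"ty": 0,"tz": -0.5,"rx": 0,"ry": 0,"rz": 0},{"tx": 0,"ty": 0,"tz": -2.5,"rx": 0,"ry": 0,"rz": 0},{"tx": 0,"ty": 0,"tz": -6,"rx": 0,"ry": 0,"rz": 0},{"tx": 0,"ty": 0,"tz": -10,"rx": 0,"ry": 0,"rz": 0},{"tx": 0,"ty": 0,"tz": -14,"rx": 0,"ry": 0,"rz": 0}])

```text
time: 7.65
eef_pos: [0.4562, 0.0903, 0.2319]
orientation: [[0.329, 0.944, -0.002], [0.944, -0.329, 0.0], [-0.0, -0.002, -1.0]]
wrist_force: [0.8, 0.0, 0.1]
grip_width: 0.0002
finger_force: 0.0
```

Request:
move_arm(rows=[{"tx": -3,"ty": 0,"tz": -2,"rx": 0,"ry": 0,"rz": 0},{"tx": -6.5,"ty": 0,"tz": -3,"rx": 0,"ry": 0,"rz": 0},{"tx": -10,"ty": 0,"tz": -4,"rx": 0,"ry": 0,"rz": 0},{"tx": -13,"ty": 0,"tz": -4,"rx": 0,"ry": 0,"rz": 0},{"tx": -16,"ty": 0,"tz": -4,"rx": 0,"ry": 0,"rz": 0}])

```text
time: 8.07
eef_pos: [0.4041, -0.0621, 0.2719]
orientation: [[0.329, 0.944, 0.002], [0.944, -0.329, -0.001], [-0.0, 0.003, -1.0]]
wrist_force: [0.0, -0.0, 0.4]
grip_width: 0.0002
finger_force: 0.0
```

Request:
move_arm(rows=[{"tx": -3,"ty": 0,"tz": 0,"rx": 0,"ry": 0,"rz": 0},{"tx": -6,"ty": 0,"tz": 0,"rx": 0,"ry": 0,"rz": 0},{"tx": -8,"ty": 0,"tz": 0,"rx": 0,"ry": 0,"rz": 0},{"tx": -8,"ty": 0,"tz": 0,"rx": 0,"ry": 0,"rz": 0},{"tx": -8,"ty": 0,"tz": 0,"rx": 0,"ry": 0,"rz": 0}])

```text
time: 8.48
eef_pos: [0.3778, -0.1368, 0.2708]
orientation: [[0.332, 0.943, 0.0], [0.943, -0.332, 0.0], [0.0, 0.0, -1.0]]
wrist_force: [-0.4, 0.7, 0.6]
grip_width: 0.0001
finger_force: 0.0
```

```bash
python3 - <<'E'
from h import *
save("scene","pics/s4.png");save("top","pics/t4.png")
i=cv2.imread("pics/s4.png")[215:295,190:270];j=cv2.imread("pics/t4.png")[205:285,165:245]
cv2.imwrite("pics/z4.png",np.hstack([cv2.resize(k,(400,400),interpolation=cv2.INTER_CUBIC) for k in(j,i)]))
E
```

```text
(no output)
```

View pics/z4.png

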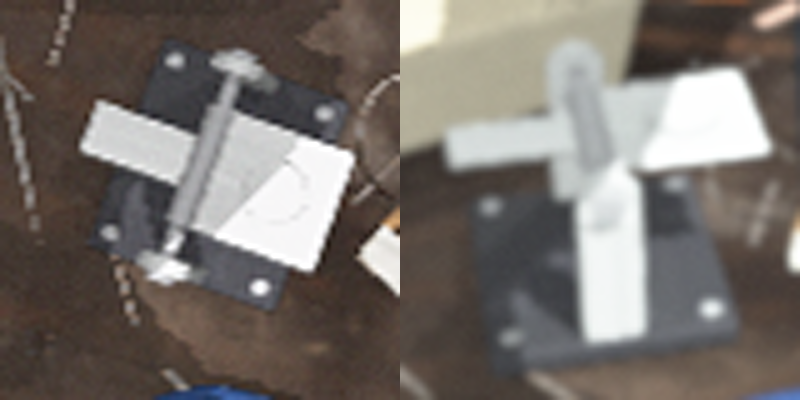

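The disc face is up and the flag is level on the −y side. The foot's corners are at the same pixels as before, and the gripper is clear.

```bash
python3 -c "
from workcell import bot
print(bot.close_job())"
```

```text
the job is handed in; nothing more can be done
None
```

I flipped the flag of the marker in front of the empty (left) tray; it now lies level on the other side, disc face up, and the job is handed in at about 8.5 s with the marker's foot unmoved in the pictures.

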